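Push the bench gearbox into third gear

ROBOT

A 6-joint arm with a two-finger parallel gripper is mounted at the origin on the work surface. World frame = base frame: x ahead of the robot, y to its left, z up, the work surface at z = 0. Lengths are in m, angles in degrees, forces in N, time in s.
With the tool pointing down it reaches from about 0.4 to 0.825 m from the base axis. Payload 7 kg.
Tool frame: the origin (TCP) lies midway between the tips of the shut fingers; the grasp point (between the pads) lies 19 mm behind it; z points along the fingers, y is the line along which they close (so a half turn about z gives the same grasp; the last joint's range is limited). The gripper opens to 88 mm and grips with 3 to 60 N. Pads are 19 mm wide; open, the fingers measure 130 mm over their backs; the gripper's body (78 mm by 193 mm) begins 47 mm behind the grasp point.
Start: joints at [86.179, 20.546, 0.682, 0, -70.136, -16.507], TCP at [0.235, 0.633, 0.227] pointing down, gripper open.
Joint ranges: [-176.03, 176.03], [-82.01, 121.73], [-58.28, 71.71], [-173.87, 95.51], [-174.79, -0.11], [-173.66, 173.66]. Speed limits (degrees/s): [136.94, 136.94, 172.46, 180, 180, 180].

INTERFACE

Orientations are given as [roll, pitch, yaw] about the fixed x, y, z axes, in that order (R = Rz(yaw) Ry(pitch) Rx(roll)).
In Python, from plant import ctrl gives the robot as it stands.
- The arm moves only by the tool step_arm, never from a script. Its argument "rows" is a list of rows, each a list of 3 entries, a list of its own where there are three numbers: the closure, from 0 (fully open) to 1 (shut), then the shift along the world's x, y, z in mm, then the turn, a rotation vector about the world's x, y, z in rad. A call has exactly 5 rows; each row is the pose to reach, as a shift and turn from the pose commanded when the call began; what a row does not reach only later rows make up. A row lasts 1/12 s, in which the tool goes at most 41.7 mm and 7.16 degrees, less where a joint would pass 70% of its speed; a pose out of reach is approached as far as the arm can. A call with a gripper value outside its range is refused whole. The fingers move at their own pace and stop on an object; the grip force is fixed at half the most. Time passes only in rows, so rows that repeat a pose let the fingers close, or fill a call up. It gives the time, the measured TCP pose, the force, the opening and the grip force at its end, in the units of the state.
- ctrl.get_obs(): the state, without advancing time (a new reading comes with each control period).
- ctrl.snapshot(name): name is "scene" or "side" or "wrist"; returns the picture (400x640x3 uint8, red, green, blue); there is no depth.
- ctrl.camera_model(name): a dict with "intrinsics" (3x3 intrinsics, pixels), "distortion" ([k1, k2, p1, p2, k3] as OpenCV has them; the pictures are not rectified), "R" (3x3) and "t" (3): a world point X has camera coordinates R X + t. Camera axes: x right, y down, z forward; pixel columns grow to the right and rows downward; lengths in m; the calibration is good to about 2 mm. A picture is of the moment at which its call begins: read the wrist's pose just before it. camera_model takes no time and is no camera call; for the wrist camera it gives the pose at the moment of the call.
- ctrl.close_job(): hands the job in; it is judged then, once.
The state is a dict: "clock": time; "joint_pos": joint angles; "qvel": joint speeds; "tau": joint torques, N m; "tool_pos": TCP position; "orientation": TCP orientation; "force": force on the tool from outside, world axes, zero at the start; "moment": the same for the moment, N m; "opening": finger opening in m; "gripper_force": force on a finger pad.
Only numpy, scipy, OpenCV 4.12 (cv2) and the standard library are available. Lean on these libraries where they do the work, as an engineer would, in place of code of your own. Each camera call takes 0.05 s, during which the arm holds its last target. There are 200 camera calls.

TASK

Put the bench gearbox into third gear by pushing its gear lever with the fingers, never pinching its grip between them: bring the lever level with the gate's crossbar, push it across from the left lane to the right lane, then forward (away from the robot) fully home into the third slot, the forward right one. Do not let it slip into the backward right slot, which is reverse. Leave the loose things on the gearbox and the bench where they are, and finish clear of the lever.

Things in the scene. Friction and masses are not known exactly. Their poses are not given: they have to be found in the camera images.
- gearbox: Fixed bench gearbox: a red box with an aluminium deck 240 x 300 mm (x by y), deck top 100 mm above the bench, motor on its far side. Origin: centre of its underside, on the bench. x points forward (away from the robot), y to the left as the robot sees it, z up; turned at most 20 degrees. The lever pivots both ways about this origin.
- gate_centre (a point): Centre of the H gate in the deck, at the deck's top; axes as the gearbox. Lanes run along x at y = +26 mm (left) and -26 mm (right), 18 mm wide, ending at x = +35 and -35 mm; a crossbar 20 mm wide joins them at x = 0; corners rounded. First slot = forward left, second = backward left, third = forward right, fourth (reverse) = backward right.
- grip_centre (a point): Centre of the lever's black grip, a square bar 34 x 34 x 80 mm (upright: 122 to 204 mm above the bench) on a steel stem 12 mm across. It leans with the lever, z along it. In the gearbox's frame it lies at 162 mm x (sin(shift), -cos(shift) sin(select), cos(shift) cos(select)). The lever stays where it is left; about 2 N at the grip moves it; it cannot come out.
- shift (a joint): Lean of the lever forward (+) or back (-), rad. 0 is in the crossbar; about +0.28 is the very end of a forward slot, -0.28 of a backward slot. The stem crosses freely between the lanes while this is within 0.04 of 0; the rounded corners guide it in from a little further. At the start the lever stands anywhere along the left lane, in the first slot, the second slot or between.
- select (a joint): Lean of the lever to the right (+) or left (-) as the robot sees it, rad. Left lane about -0.26 (play -0.28 to -0.245), right lane about +0.26 (play 0.245 to 0.28).
- grip_far: The grip's flat face on the forward side (28 x 80 mm). Origin at the centre of that panel, 14 mm from the grip's centre.
- grip_near: The grip's face on the robot's side, likewise.
- grip_left: The grip's face on the left, likewise.
- grip_right: The grip's face on the right, likewise.
- collet_a: A bystander to be left alone: loose steel collet, a cone 31 mm across and 36 mm tall, on the gearbox deck, far left corner. Origin at its underside.
- grease_tin: A bystander to be left alone: closed aluminium tin, 40 mm across and 55 mm tall, on the gearbox deck, far right corner. Origin at its underside.
- collet_b: A bystander to be left alone: loose steel collet, a cone 31 mm across and 36 mm tall, on the bench to the left. Origin at its underside.
- screwdriver: A bystander to be left alone: screwdriver with black handle, lying on the bench to the right. Origin at its underside.
- wrench: A bystander to be left alone: steel open-end wrench, lying on the bench to the left. Origin at its underside.
- oil_bottle: A bystander to be left alone: white oil bottle, 54 mm across and 130 mm tall, on the bench to the right. Origin at its underside.
- bearing: A bystander to be left alone: steel bearing ring, 52 mm across and 15 mm high, lying flat on the bench to the right. Origin at its underside.

How it is judged (in metres and radians):
On the way, in this order (a step that is already met when the one before it is completed fails the run):
1. the lever is pushed across the crossbar into the right lane (value of joint select above 0.225 rad and value of joint shift below 0.15 rad), for 0.05 s.
2. the lever is pushed forward into the end of the third slot (value of joint shift above 0.235 rad and value of joint select above 0.2 rad), for 0.1 s.
At the end, for the whole second after the job is handed in: The lever stands at rest in the third (forward right) slot, leaning forward at least 0.235 rad of the possible 0.28 and right at least 0.2 rad; nothing touches the robot (all of step 2 and velocity of joint shift between -0.05 and 0.05 rad/s).
It fails at once if the grip is pinched (fingers press on two opposite faces at once) (contact force between each of grip_far, grip_near and the fingers above 0.7 N or contact force between each of grip_left, grip_right and the fingers above 0.7 N).
It fails at once if the lever goes into reverse, the backward right slot (value of joint select above 0.12 rad and value of joint shift below -0.13 rad).
It fails at once if a loose bystander is moved more than 20 mm or lifted (distance of any of collet_a, grease_tin, collet_b, screwdriver, wrench, oil_bottle, bearing from where it was at the start of the episode above 0.02 m).
It also fails if it takes over 61 s, if anything falls off the work surface, if the arm or the gripper's body presses on something with over 40 N, if the wrist force passes 120 N, or if a joint passes its speed limit or range.

## Working session

There is one attempt and no reset: what is moved stays moved. The work goes in short steps, Python scripts to look and compute and a tool call to move; the robot and the scene stay as the last step left them, time stands still between calls to the robot, and variables do not carry over. Pictures are saved under pics/ and viewed, at most 10 in all, crops included, and the job is handed in when it is done.

Besides the shell and the picture viewer there is one more tool, called after ">>>" as name(argument=value, ...), one argument or row to a line, values as JSON. step_arm: Moves the arm, as the interface text tells. Its arguments: {"type":"object","properties":{"rows":{"type":"array"}},"required":["rows"]}

```bash
mkdir -p pics; ls; python3 - <<'E'
from plant import ctrl
import cv2,numpy as np
o=ctrl.get_obs();print(o)
for n in("scene","side"):
    cv2.imwrite(f"pics/{n}0.png",ctrl.snapshot(n)[:,:,::-1])
    m=ctrl.camera_model(n);print(n,m, -m["R"].T@m["t"])
E
```

```text
pics
{'clock': 0.0, 'joint_pos': array([ 8.61782252e+01,  2.05914330e+01,  6.35207825e-01, -2.08048994e-02,
       -7.01349180e+01, -1.65059020e+01]), 'qvel': array([-0.05301071, -0.0354889 ,  0.01743751,  0.02068416, -0.03262896,
        0.04477232]), 'tau': array([ 1.59335134e-03, -5.82718921e+01,  2.93041956e+01,  6.99727044e+00,
        7.03483616e-03, -1.49113962e-04]), 'tool_pos': array([0.23435062, 0.63250749, 0.22563144]), 'orientation': array([ 1.79907056e+02, -7.14562684e-03, -2.03347563e+01]), 'force': array([0.5008501 , 0.53752715, 0.29910598]), 'moment': array([-0.03557993, -0.02727862, -0.02243032]), 'gripper_force': 0.0, 'opening': 0.08760025582853055}
scene {'intrinsics': array([[416.42529867,   0.        , 316.22925689],
       [  0.        , 416.42529867, 196.66683117],
       [  0.        ,   0.        ,   1.        ]]), 'distortion': array([-0.10750185,  0.        ,  0.        ,  0.        ,  0.        ]), 'R': array([[ 0.85495304,  0.5186436 , -0.00800696],
       [ 0.43078406, -0.71855104, -0.54599405],
       [-0.28892973,  0.46335001, -0.83775079]]), 't': array([-0.43556766, -0.15173068,  1.34049968])} [ 0.82506326 -0.50424239  1.03667305]
side {'intrinsics': array([[463.52755608,   0.        , 311.55371098],
       [  0.        , 463.52755608, 202.74040049],
       [  0.        ,   0.        ,   1.        ]]), 'distortion': array([-0.09232824,  0.        ,  0.        ,  0.        ,  0.        ]), 'R': array([[-0.97815069, -0.20754059, -0.01217048],
       [-0.11981559,  0.61060345, -0.78282032],
       [ 0.16989833, -0.76425802, -0.62212879]]), 't': array([0.50833431, 0.17810412, 1.14815173])} [0.32349815 0.87423318 0.85990844]
```

View pics/scene0.png

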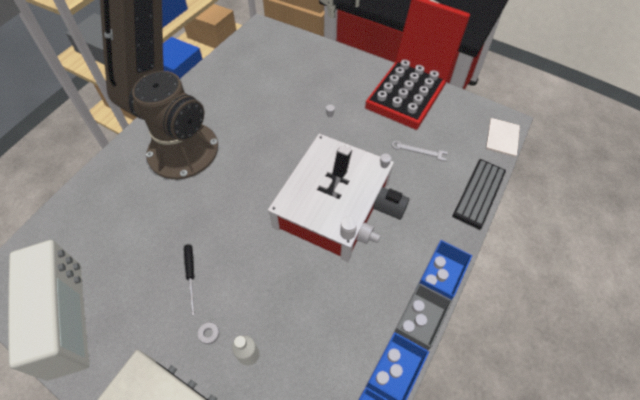

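View pics/side0.png

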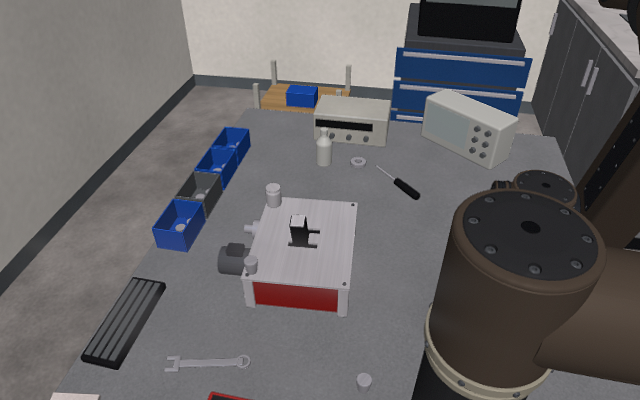

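```bash
python3 - <<'E'
import cv2,numpy as np
a=cv2.imread("pics/scene0.png")[125:265,260:400]; b=cv2.imread("pics/side0.png")[180:320,235:375]
cv2.imwrite("pics/crop0.png",np.hstack([cv2.resize(x,(400,400),interpolation=cv2.INTER_CUBIC) for x in(a,b)]))
E
```

```text
(no output)
```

View pics/crop0.png

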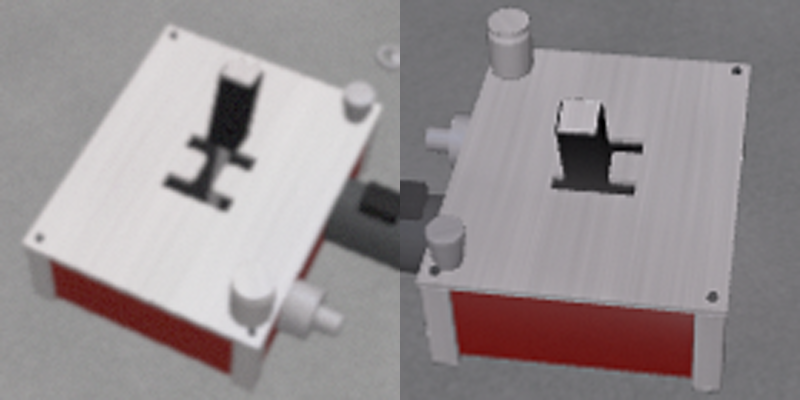

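```bash
cat > h.py <<'E'
from plant import ctrl
import cv2,numpy as np
M={n:ctrl.camera_model(n) for n in("scene","side")}
def ray(m,p):
    q=cv2.undistortPoints(np.array([[p]],float),m["intrinsics"],m["distortion"])[0,0]
    d=m["R"].T@np.r_[q,1]; return -m["R"].T@m["t"], d/np.linalg.norm(d)
def plane(m,p,z):
    c,d=ray(m,p); return c+d*(z-c[2])/d[2]
def tri(ps):
    A=np.zeros((3,3));b=np.zeros(3)
    for m,p in ps:
        c,d=ray(m,p);P=np.eye(3)-np.outer(d,d);A+=P;b+=P@c
    return np.linalg.solve(A,b)
def px(m,X):
    return cv2.projectPoints(np.array([X],float),cv2.Rodrigues(m["R"])[0],m["t"],m["intrinsics"],m["distortion"])[0][0,0]
E
python3 - <<'E'
from h import *
s=140/400
sc=lambda u,v:(260+(u+.5)*s-.5,125+(v+.5)*s-.5); sd=lambda u,v:(235+(u-400+.5)*s-.5,180+(v+.5)*s-.5)
body={'NL':(-.12,.15),'NR':(-.12,-.15),'FR':(.12,-.15),'FL':(.12,.15)}
C={'scene':{'NL':sc(168,25),'NR':sc(24,240),'FR':sc(258,340),'FL':sc(383,103)},
'side':{'NL':sd(727,310),'NR':sd(751,65),'FL':sd(418,288)}}
for n in list(C)+['both']:
    A=[];B=[]
    for k in C if n=='both' else [n]:
        for c,p in C[k].items(): A.append(body[c]);B.append(plane(M[k],p,.1)[:2])
    A=np.array(A);B=np.array(B);ma,mb=A.mean(0),B.mean(0)
    H=(A-ma).T@(B-mb);th=np.arctan2(H[0,1]-H[1,0],H[0,0]+H[1,1])
    R=np.array([[np.cos(th),-np.sin(th)],[np.sin(th),np.cos(th)]]);o=mb-R@ma
    print(n,o.round(4),np.degrees(th).round(2),((A@R.T+o-B)*1e3).round(1).tolist())
# gate ends
top=tri([(M['scene'],sc(241,72)),(M['side'],sd(581,115))]);print('top',top)
for k,p in(('scene',sc(241,72)),('side',sd(581,115))): print(px(M[k],top)-p)
q=R.T@(top[:2]-o);print('top in body',q,top[2],'shift,select',np.arcsin(q[0]/.204),np.arctan2(-q[1],top[2]))
E
```

```text
scene [0.5197 0.0739] 4.46 [[-2.4, 4.0], [-0.8, -1.0], [3.7, -3.5], [-0.5, 0.6]]
side [0.5206 0.0761] 5.01 [[-2.9, 2.0], [1.8, 0.1], [1.2, -2.1]]
both [0.52   0.0747] 4.64 [[-2.5, 4.4], [-0.0, -0.5], [4.4, -2.2], [-0.7, 1.7], [-2.7, 1.5], [0.1, -0.6], [1.5, -4.2]]
top [0.5215729  0.12289745 0.19518328]
[0.03540031 0.0077789 ]
[ 0.04228174 -0.00697277]
top in body [0.00547911 0.04790441] 0.195183283280755 shift,select 0.026861632703899716 -0.24067566899275303
```

>>> step_arm(
  rows=[
    [1,[21,-34,4],[0,0,0.1]],
    [1,[42,-68,8],[0,0,0.2]],
    [1,[63,-102,12],[0,0,0.3]],
    [1,[84,-136,16],[0,0,0.4]],
    [1,[105,-170,20],[0,0,0.437]],
  ],
)

```text
clock: 0.52
tool_pos: [0.3399, 0.4611, 0.2463]
orientation: [180.0, 0.0, 5.1]
force: [1.0, 0.4, 0.9]
opening: 0.06
gripper_force: 0.0
```

>>> step_arm(
  rows=[
    [1,[21,-34,0],[0,0,0]],
    [1,[42,-68,0],[0,0,0]],
    [1,[63,-102,0],[0,0,0]],
    [1,[84,-136,0],[0,0,0]],
    [1,[105,-170,0],[0,0,0]],
  ],
)

```text
clock: 0.93
tool_pos: [0.4449, 0.291, 0.2465]
orientation: [-180.0, 0.0, 4.7]
force: [1.3, 0.7, -0.4]
opening: 0.0263
gripper_force: 0.0
```

>>> step_arm(
  rows=[
    [1,[20,-30,0],[0,0,0]],
    [1,[40,-60,0],[0,0,0]],
    [1,[62,-90,0],[0,0,0]],
    [1,[66,-96,0],[0,0,0]],
    [1,[66,-96,0],[0,0,0]],
  ],
)

```text
clock: 1.35
tool_pos: [0.5113, 0.1947, 0.246]
orientation: [180.0, 0.1, 4.5]
force: [0.2, 0.4, 0.2]
opening: 0.0013
gripper_force: 0.0
```

```bash
python3 - <<'E'
from h import *
m=ctrl.camera_model("wrist"); im={n:ctrl.snapshot(n) for n in("wrist","scene")}
for n in im: cv2.imwrite(f"pics/{n}1.png",im[n][:,:,::-1])
np.save("w1.npy",m,allow_pickle=True);print(-m["R"].T@m["t"],m["R"],ctrl.get_obs()["tool_pos"])
E
```

```text
[0.59249176 0.20033869 0.40471265] [[ 7.75405906e-02 -9.96989050e-01  5.39692372e-04]
 [-9.51877483e-01 -7.38710365e-02  2.97442983e-01]
 [-2.96507529e-01 -2.35776255e-02 -9.54739431e-01]] [0.51038411 0.19664261 0.24618785]
```

View pics/wrist1.png

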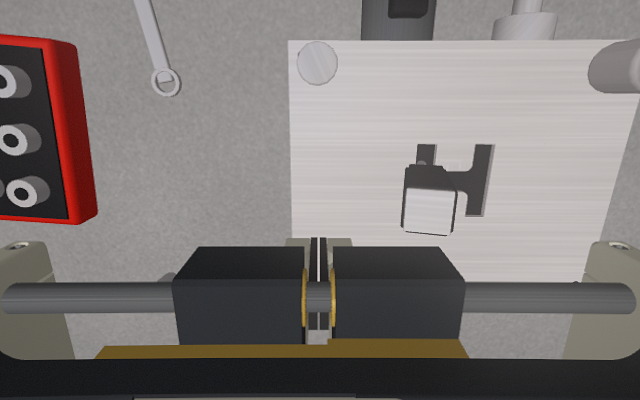

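The wrist view shows the H gate well: the right lane runs (484,145)–(475,216), the left lane's far end is at (426,145), and the grip's white top is centred near (429,211).

```bash
python3 - <<'E'
from h import *
m=np.load("w1.npy",allow_pickle=True).item()
im=cv2.imread("pics/wrist1.png"); g=cv2.cvtColor(im,cv2.COLOR_BGR2GRAY)
P={(35,-26):(484,144.5),(-35,-26):(475,216),(35,26):(426,144.5)}
W={k:plane(m,p,.1)[:2] for k,p in P.items()}
print({k:v.round(4) for k,v in W.items()})
d=W[(35,-26)]-W[(-35,-26)];print('len',np.hypot(*d),'yaw',np.degrees(np.arctan2(d[1],d[0])))
d=W[(35,26)]-W[(35,-26)];print('wid',np.hypot(*d),'yaw',np.degrees(np.arctan2(-d[0],d[1])))
c=(W[(-35,-26)]+W[(35,26)])/2;print('gate centre',c)
# grip cap
R=lambda th:np.array([[np.cos(th),-np.sin(th)],[np.sin(th),np.cos(th)]])
mask=(g[180:240,395:462]>190).astype(np.uint8);n,l,s,cc=cv2.connectedComponentsWithStats(mask);i=1+np.argmax(s[1:,4]);print(s[i],cc[i]+[395,180])
for z in(.195,.2):
    t=plane(m,cc[i]+[395,180],z);q=R(np.radians(4.7)).T@(t[:2]-c);print(z,t,q,'shift',np.arcsin(q[0]/.204),'sel',np.arcsin(-q[1]/.204))
E
```

```text
{(35, -26): array([0.5584, 0.0472]), (-35, -26): array([0.4898, 0.0404]), (35, 26): array([0.5545, 0.0992])}
len 0.06893889658932231 yaw 5.729626653789927
wid 0.052145218463559094 yaw 4.298701903482611
gate centre [0.52213475 0.06980296]
[   9    9   51   46 1942] [428.48146241 211.45726056]
0.195 [0.52258067 0.12144186 0.195     ] [0.00467563 0.05142873] shift 0.022921777921972347 sel -0.25485140028674363
0.2 [0.5242475  0.12332293 0.2       ] [0.00649099 0.0531669 ] shift 0.03182395482761956 sel -0.26366645088592455
```

>>> step_arm(
  rows=[
    [1,[0,0,-25],[0,0,0]],
    [1,[0,0,-50],[0,0,0]],
    [1,[0,0,-75],[0,0,0]],
    [1,[0,0,-90],[0,0,0]],
    [1,[0,0,-90],[0,0,0]],
  ],
)

```text
clock: 1.87
tool_pos: [0.5079, 0.1969, 0.1531]
orientation: [179.8, 0.3, 4.8]
force: [0.0, -1.0, -0.8]
opening: 0.0004
gripper_force: 0.0
```

>>> step_arm(
  rows=[
    [1,[1,-8,0],[0,0,0]],
    [1,[2,-16,0],[0,0,0]],
    [1,[3,-24,0],[0,0,0]],
    [1,[3,-30,0],[0,0,0]],
    [1,[3,-35,0],[0,0,0]],
  ],
)

```text
clock: 2.28
tool_pos: [0.5139, 0.1612, 0.1575]
orientation: [-180.0, -0.1, 4.7]
force: [-0.1, 0.1, 0.6]
opening: 0.0004
gripper_force: 0.0
```

>>> step_arm(
  rows=[
    [1,[0,-4,0],[0,0,0]],
    [1,[0,-8,0],[0,0,0]],
    [1,[1,-12,0],[0,0,0]],
    [1,[1,-16,0],[0,0,0]],
    [1,[1,-16,0],[0,0,0]],
  ],
)

```text
clock: 2.7
tool_pos: [0.5148, 0.1456, 0.1569]
orientation: [-180.0, -0.0, 4.7]
force: [-0.6, 2.0, 2.6]
opening: 0.0003
gripper_force: 1.5
```

```bash
python3 - <<'E'
from h import *
cv2.imwrite("pics/wrist2.png",ctrl.snapshot("wrist")[:,:,::-1])
E
```

```text
(no output)
```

View pics/wrist2.png

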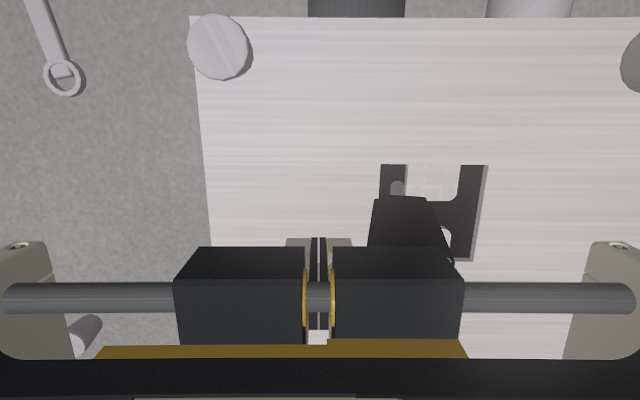

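Fingers touch the grip's left side (about 2 N), and the stem shows at (398,185) in the left lane. I'll push on and watch the force.

>>> step_arm(
  rows=[
    [1,[0,-2,0],[0,0,0]],
    [1,[0,-4,0],[0,0,0]],
    [1,[0,-6,0],[0,0,0]],
    [1,[1,-8,0],[0,0,0]],
    [1,[1,-10,0],[0,0,0]],
  ],
)

```text
clock: 3.17
tool_pos: [0.5154, 0.1357, 0.1564]
orientation: [180.0, 0.0, 4.7]
force: [-0.5, 2.8, 2.6]
opening: 0.0004
gripper_force: 1.5
```

>>> step_arm(
  rows=[
    [1,[0,-4,0],[0,0,0]],
    [1,[1,-8,0],[0,0,0]],
    [1,[1,-12,0],[0,0,0]],
    [1,[1,-16,0],[0,0,0]],
    [1,[1,-20,0],[0,0,0]],
  ],
)

```text
clock: 3.58
tool_pos: [0.5165, 0.1154, 0.1565]
orientation: [180.0, 0.0, 4.7]
force: [0.3, 1.5, 1.9]
opening: 0.0002
gripper_force: 1.2
```

>>> step_arm(
  rows=[
    [1,[0,-4,0],[0,0,0]],
    [1,[1,-8,0],[0,0,0]],
    [1,[1,-12,0],[0,0,0]],
    [1,[1,-16,0],[0,0,0]],
    [1,[2,-20,0],[0,0,0]],
  ],
)

```text
clock: 4.0
tool_pos: [0.5183, 0.0954, 0.1565]
orientation: [180.0, 0.0, 4.7]
force: [-0.2, 2.0, 0.5]
opening: 0.0004
gripper_force: 1.0
```

>>> step_arm(
  rows=[
    [1,[0,-4,0],[0,0,0]],
    [1,[1,-8,0],[0,0,0]],
    [1,[1,-12,0],[0,0,0]],
    [1,[1,-16,0],[0,0,0]],
    [1,[2,-20,0],[0,0,0]],
  ],
)

```text
clock: 4.42
tool_pos: [0.5201, 0.0755, 0.1562]
orientation: [-180.0, 0.0, 4.7]
force: [-1.1, 1.5, -0.1]
opening: 0.0004
gripper_force: 0.9
```

>>> step_arm(
  rows=[
    [1,[0,-2,0],[0,0,0]],
    [1,[0,-4,0],[0,0,0]],
    [1,[0,-5,0],[0,0,0]],
    [1,[0,-6,0],[0,0,0]],
    [1,[0,-6,0],[0,0,0]],
  ],
)

```text
clock: 4.83
tool_pos: [0.5205, 0.0698, 0.1565]
orientation: [180.0, 0.0, 4.7]
force: [-0.2, 1.4, 0.4]
opening: 0.0006
gripper_force: 0.6
```

```bash
python3 - <<'E'
from h import *
w=ctrl.snapshot("wrist");s=ctrl.snapshot("scene")[125:265,260:400]
cv2.imwrite("pics/c3.png",np.hstack([w[100:400,250:650],cv2.resize(s,(300,300),interpolation=cv2.INTER_CUBIC)])[:,:,::-1])
E
```

```text
(no output)
```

View pics/c3.png

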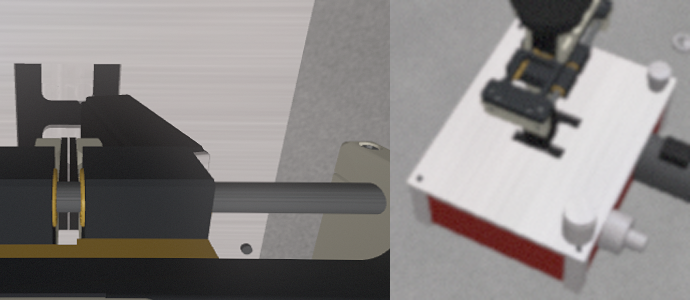

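The lever has crossed most of the way, with the grip now over the right lane. I'll keep going to the lane's wall.

>>> step_arm(
  rows=[
    [1,[0,-1,0],[0,0,0]],
    [1,[0,-2,0],[0,0,0]],
    [1,[0,-3,0],[0,0,0]],
    [1,[0,-4,0],[0,0,0]],
    [1,[0,-4,0],[0,0,0]],
  ],
)

```text
clock: 5.35
tool_pos: [0.5205, 0.0658, 0.1566]
orientation: [180.0, -0.0, 4.7]
force: [0.4, 1.8, 0.0]
opening: 0.0002
gripper_force: 0.7
```

>>> step_arm(
  rows=[
    [1,[0,-1,0],[0,0,0]],
    [1,[0,-2,0],[0,0,0]],
    [1,[0,-3,0],[0,0,0]],
    [1,[0,-3,0],[0,0,0]],
    [1,[0,-3,0],[0,0,0]],
  ],
)

```text
clock: 5.77
tool_pos: [0.5205, 0.0628, 0.1566]
orientation: [180.0, -0.0, 4.7]
force: [-0.0, 0.8, -0.1]
opening: 0.0002
gripper_force: 0.6
```

>>> step_arm(
  rows=[
    [1,[0,-1,0],[0,0,0]],
    [1,[0,-2,0],[0,0,0]],
    [1,[0,-3,0],[0,0,0]],
    [1,[0,-4,0],[0,0,0]],
    [1,[0,-4,0],[0,0,0]],
  ],
)

```text
clock: 6.18
tool_pos: [0.5205, 0.0588, 0.1566]
orientation: [180.0, -0.0, 4.7]
force: [0.4, 1.7, -0.5]
opening: 0.0005
gripper_force: 0.6
```

>>> step_arm(
  rows=[
    [1,[0,-1,0],[0,0,0]],
    [1,[0,-2,0],[0,0,0]],
    [1,[0,-3,0],[0,0,0]],
    [1,[0,-3,0],[0,0,0]],
    [1,[0,-3,0],[0,0,0]],
  ],
)

```text
clock: 6.6
tool_pos: [0.5206, 0.0565, 0.1565]
orientation: [-179.9, -0.0, 4.7]
force: [-0.9, 5.7, -0.8]
opening: 0.0004
gripper_force: 2.2
```

>>> step_arm(
  rows=[
    [1,[0,8,0],[0,0,0]],
    [1,[-2,20,0],[0,0,0]],
    [1,[-2,25,0],[0,0,0]],
    [1,[-15,25,0],[0,0,0]],
    [1,[-35,23,0],[0,0,0]],
  ],
)

```text
clock: 7.02
tool_pos: [0.4861, 0.08, 0.1563]
orientation: [180.0, 0.0, 4.8]
force: [0.0, 0.4, 1.2]
opening: 0.0005
gripper_force: 0.0
```

>>> step_arm(
  rows=[
    [1,[-20,-2,0],[0,0,0]],
    [1,[-25,-2,0],[0,0,0]],
    [1,[-24,-20,0],[0,0,0]],
    [1,[-22,-40,0],[0,0,0]],
    [1,[-21,-52,0],[0,0,0]],
  ],
)

```text
clock: 7.43
tool_pos: [0.4645, 0.0265, 0.1569]
orientation: [180.0, -0.0, 4.8]
force: [-0.3, -0.3, -0.5]
opening: 0.0006
gripper_force: 0.0
```

```bash
python3 - <<'E'
from h import *
print(ctrl.get_obs()["tool_pos"],ctrl.get_obs()["force"])
w=ctrl.snapshot("wrist");s=ctrl.snapshot("scene")[125:265,260:400]
cv2.imwrite("pics/c4.png",np.hstack([w[100:400,200:600],cv2.resize(s,(300,300),interpolation=cv2.INTER_CUBIC)])[:,:,::-1])
E
```

```text
[0.46452836 0.02649122 0.15687117] [-0.30277607 -0.31715979 -0.50151629]
```

View pics/c4.png

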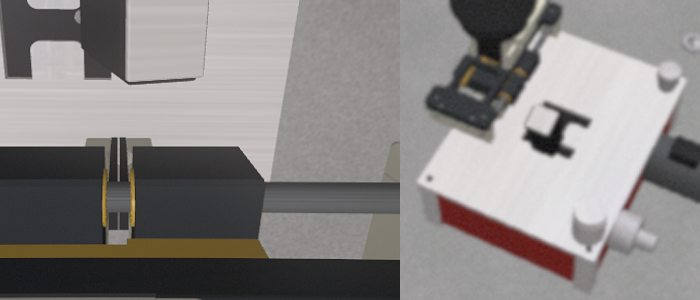

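The lever stands in the right lane on the crossbar, and the fingers are behind the grip. Next is the push forward.

>>> step_arm(
  rows=[
    [1,[5,-4,0],[0,0,0]],
    [1,[10,-4,0],[0,0,0]],
    [1,[15,-4,0],[0,0,0]],
    [1,[20,-3,0],[0,0,0]],
    [1,[25,-3,0],[0,0,0]],
  ],
)

```text
clock: 7.95
tool_pos: [0.4902, 0.0245, 0.1564]
orientation: [180.0, 0.0, 4.7]
force: [-0.8, -0.5, -0.5]
opening: 0.0005
gripper_force: 0.0
```

>>> step_arm(
  rows=[
    [1,[4,0,0],[0,0,0]],
    [1,[8,1,0],[0,0,0]],
    [1,[12,1,0],[0,0,0]],
    [1,[16,1,0],[0,0,0]],
    [1,[20,2,0],[0,0,0]],
  ],
)

```text
clock: 8.37
tool_pos: [0.5093, 0.0257, 0.1565]
orientation: [180.0, 0.1, 4.7]
force: [-2.1, -1.2, 1.1]
opening: 0.0003
gripper_force: 1.1
```

>>> step_arm(
  rows=[
    [1,[4,0,0],[0,0,0]],
    [1,[8,1,0],[0,0,0]],
    [1,[12,1,0],[0,0,0]],
    [1,[16,1,0],[0,0,0]],
    [1,[20,2,0],[0,0,0]],
  ],
)

```text
clock: 8.78
tool_pos: [0.5296, 0.0278, 0.1562]
orientation: [180.0, 0.0, 4.7]
force: [-1.8, -1.0, -1.3]
opening: 0.0005
gripper_force: 0.9
```

>>> step_arm(
  rows=[
    [1,[2,0,0],[0,0,0]],
    [1,[4,0,0],[0,0,0]],
    [1,[6,0,0],[0,0,0]],
    [1,[8,1,0],[0,0,0]],
    [1,[8,1,0],[0,0,0]],
  ],
)

```text
clock: 9.2
tool_pos: [0.538, 0.029, 0.1567]
orientation: [180.0, -0.0, 4.7]
force: [-1.5, -1.1, -0.3]
opening: 0.0005
gripper_force: 0.6
```

>>> step_arm(
  rows=[
    [1,[1,0,0],[0,0,0]],
    [1,[2,0,0],[0,0,0]],
    [1,[3,0,0],[0,0,0]],
    [1,[4,0,0],[0,0,0]],
    [1,[4,0,0],[0,0,0]],
  ],
)

```text
clock: 9.62
tool_pos: [0.5417, 0.029, 0.1566]
orientation: [-180.0, -0.0, 4.7]
force: [-1.9, 0.2, -0.5]
opening: 0.0004
gripper_force: 0.7
```

>>> step_arm(
  rows=[
    [1,[1,0,0],[0,0,0]],
    [1,[2,0,0],[0,0,0]],
    [1,[3,0,0],[0,0,0]],
    [1,[4,0,0],[0,0,0]],
    [1,[4,0,0],[0,0,0]],
  ],
)

```text
clock: 10.03
tool_pos: [0.5439, 0.0288, 0.1562]
orientation: [-180.0, 0.2, 4.7]
force: [-8.7, 2.3, 3.8]
opening: 0.0003
gripper_force: 4.4
```

>>> step_arm(
  rows=[
    [1,[1,0,0],[0,0,0]],
    [1,[2,0,0],[0,0,0]],
    [1,[3,0,0],[0,0,0]],
    [1,[3,0,0],[0,0,0]],
    [1,[3,0,0],[0,0,0]],
  ],
)

```text
clock: 10.45
tool_pos: [0.5448, 0.0287, 0.1559]
orientation: [-180.0, 0.4, 4.7]
force: [-16.5, 4.3, 9.0]
opening: 0.0006
gripper_force: 8.8
```

The end stop is felt (16 N). Backing off straight toward the robot, then up.

>>> step_arm(
  rows=[
    [1,[-6,0,0],[0,0,0]],
    [1,[-16,-1,0],[0,0,0]],
    [1,[-30,-2,0],[0,0,0]],
    [1,[-50,-4,0],[0,0,0]],
    [1,[-70,-6,0],[0,0,0]],
  ],
)

```text
clock: 10.87
tool_pos: [0.4784, 0.0229, 0.1567]
orientation: [-180.0, -0.1, 4.7]
force: [-0.1, 0.4, 0.5]
opening: 0.0006
gripper_force: 0.0
```

>>> step_arm(
  rows=[
    [1,[-10,0,20],[0,0,0]],
    [1,[-20,0,45],[0,0,0]],
    [1,[-20,0,70],[0,0,0]],
    [1,[-20,0,70],[0,0,0]],
    [1,[-20,0,70],[0,0,0]],
  ],
)

```text
clock: 11.28
tool_pos: [0.4596, 0.0234, 0.2285]
orientation: [-179.9, -0.3, 4.7]
force: [-1.3, 0.5, -0.9]
opening: 0.0006
gripper_force: 0.0
```

```bash
python3 - <<'E'
from h import *
m=ctrl.camera_model("wrist");np.save("w5.npy",m,allow_pickle=True)
w=ctrl.snapshot("wrist");s=ctrl.snapshot("scene")[125:265,260:400]
cv2.imwrite("pics/wrist5.png",w[:,:,::-1])
cv2.imwrite("pics/c5.png",np.hstack([w[0:300,200:600],cv2.resize(s,(300,300),interpolation=cv2.INTER_CUBIC)])[:,:,::-1])
E
```

```text
(no output)
```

View pics/c5.png

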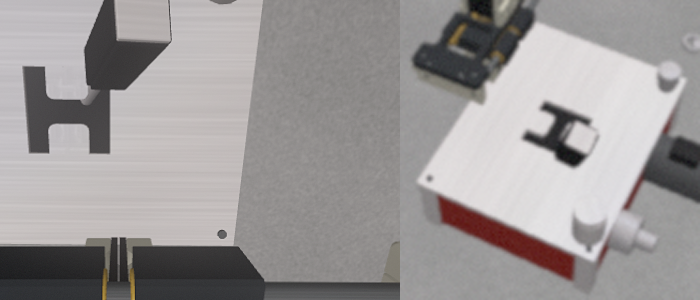

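The lever now leans forward into the third slot, with its top at about (583,137) in the crop, and the tool is clear. One numeric check, then I hand in.

```bash
python3 - <<'E'
from h import *
s=140/300;p=(260+(583-400+.5)*s-.5,125+137.5*s-.5)
t=plane(M["scene"],p,.189);th=np.radians(4.7);R=np.array([[np.cos(th),-np.sin(th)],[np.sin(th),np.cos(th)]])
q=R.T@(t[:2]-[.522,.071]);sh=np.arcsin(q[0]/.204);print(q,sh,np.arcsin(-q[1]/.204/np.cos(sh)),ctrl.get_obs()["qvel"].round(2))
if sh>.245: print(ctrl.close_job())
E
```

```text
[ 0.05524556 -0.05445833] 0.27423600003256166 0.28099857351061686 [-0.06  0.98 -0.64 -0.08 -0.3   0.02]
the job is handed in; nothing more can be done
None
```

I pushed the lever across the crossbar and home into third gear, and handed the job in. It last measured shift about 0.27 rad and select about 0.28 rad, with the fingers clear; no verdict came back.

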